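Pack two castings into part-filled tubs

TASK

Pack the two finished castings: stand the silver one in the white tub and the brass one in the brown tub, each upright on the grey foam disc inside. How full the tubs are is not known, so lower each casting gently until you feel it touch, neither dropping it nor pressing hard, let it go and leave everything else where it is.

Things in the scene. Friction and masses are not known exactly. Their poses are not given: they have to be found in the camera images.
- zinc_center (a point): silver-grey casting standing upright on the table, 110 mm tall, 0.3 to 0.55 kg: round foot flange 80 mm across and 11 mm thick, body narrowing to a straight round neck, 36 mm across, from 45 mm above the underside to the top; grasp it by the neck. Point: on the axis, 55 mm above the underside; z up.
- brass_center (a point): yellow brass casting standing upright on the table, 110 mm tall, 0.34 to 0.62 kg: square foot flange 76 x 76 x 12 mm, round body 52 mm across up to 42 mm, then a flat-sided neck to the top, 44 mm wide along its x and 28 mm thick along its y; grasp it across the 28 mm. Point: on the axis, 55 mm above the underside; z up.
- white_tub: White open tub fixed upright in the tote, opaque, 120 mm high, outer diameter 144 mm at the foot and 160 mm at the rim, wall 4 mm. Inside, a level, firm grey foam disc 132 mm across (gives 1 mm per 4 N) covers the contents, its top 20 to 65 mm above the tub's underside: unknown, different in each tub and run. Origin: centre of the underside; z up.
- brown_tub: Brown cardboard-coloured open tub fixed upright in the tote, opaque, 120 mm high, outer diameter 144 mm at the foot and 160 mm at the rim, wall 4 mm. Inside, a level, firm grey foam disc 132 mm across (gives 1 mm per 4 N) covers the contents, its top 20 to 65 mm above the tub's underside: unknown, different in each tub and run. Origin: centre of the underside; z up.
- tote: shallow yellow tote fixed on the table, 210 x 460 mm, walls 50 mm high, floor 6 mm thick, holding the two tubs 220 mm apart along its y, either one on the left. Origin: centre of the underside; z up
- mug: bystander: blue mug, 80 mm across and 90 mm high, left of the robot, in front of the tote; origin under its centre
- oil_bottle: bystander: white bottle with a red cap, 56 mm across and 130 mm high, on the right; origin under its centre
- deburr_tool: bystander: hand deburring tool, 170 mm long, lying in front of the tote; origin at its middle on the table
- gauge_block: bystander: blue gauge block 90 x 50 mm and 35 mm high with a steel stud 30 mm high on it, beyond the tote; origin under its centre
Things that resemble listed ones, but are neither listed nor needed, are in the scene too. Leave any pink look-alike of the part that bears zinc_center alone.

How it is judged:
At the end, for the whole second after the job is handed in: The silver casting stands in the white tub and the brass casting in the brown tub: each with its centre within 50 mm of its tub's axis and less than 145 mm above the tub's underside, upright within 0.2 rad, at rest and released (horizontal distance between zinc_center and white_tub below 0.05 m and z of zinc_center in the frame of white_tub below 0.145 m and angle between each of zinc_center, brass_center's own z axis and vertical below 0.2 rad and linear speed of each of zinc, brass below 0.02 m/s and contact force between each of zinc, brass and the fingers below 0.1 N and horizontal distance between brass_center and brown_tub below 0.05 m and z of brass_center in the frame of brown_tub below 0.145 m); the robot touches nothing.
It fails at once if the silver casting is dropped: it moves faster than 0.4 m/s inside a tub (((horizontal distance between zinc_center and white_tub below 0.07 m and z of zinc_center in the frame of white_tub below 0.175 m) or (horizontal distance between zinc_center and brown_tub below 0.07 m and z of zinc_center in the frame of brown_tub below 0.175 m)) and linear speed of zinc above 0.4 m/s).
It fails at once if the silver casting is pressed on a tub or what is in it with more than 40 N (contact force between zinc and white_tub above 40 N or contact force between zinc and brown_tub above 40 N).
It fails at once if the brass casting is dropped: it moves faster than 0.4 m/s inside a tub (((horizontal distance between brass_center and white_tub below 0.07 m and z of brass_center in the frame of white_tub below 0.175 m) or (horizontal distance between brass_center and brown_tub below 0.07 m and z of brass_center in the frame of brown_tub below 0.175 m)) and linear speed of brass above 0.4 m/s).
It fails at once if the brass casting is pressed on a tub or what is in it with more than 40 N (contact force between brass and white_tub above 40 N or contact force between brass and brown_tub above 40 N).
It fails at once if the mug, oil bottle, deburring tool or gauge block is shifted by more than 30 mm (distance of any of mug, oil_bottle, deburr_tool, gauge_block from where it was at the start of the episode above 0.03 m).
It also fails if it takes over 72 s, if anything falls off the work surface, if the arm or the gripper's body presses on something with over 40 N, if the wrist force passes 120 N, or if a joint passes its speed limit or range.

ROBOT

A 7-joint arm with a two-finger parallel gripper is mounted at the origin on the work surface. World frame = base frame: x ahead of the robot, y to its left, z up, the work surface at z = 0. Lengths are in m, angles in rad, forces in N, time in s.
With the tool pointing down it reaches from about 0.35 to 0.9 m from the base axis. Payload 8.1 kg.
Tool frame: the origin (TCP) lies midway between the tips of the shut fingers; the grasp point (between the pads) lies 19 mm behind it; z points along the fingers, x is the direction in which the jaws open and shut, and the axes are right-handed (so a half turn about z gives the same grasp; the last joint's range is limited). The gripper opens to 92 mm and grips with 3 to 60 N. Pads are 19 mm wide; open, the fingers measure 130 mm over their backs; the gripper's body (75 mm by 190 mm) begins 47 mm behind the grasp point.
Start: joints at [-1.393, 0.434, 0.025, 1.573, -0.012, 1.134, -0.075], TCP at [0.173, 0.601, 0.227] pointing down, gripper open.
Joint ranges: [-2.62, 2.62], [-0.44, 2.09], [-1.27, 1.32], [0.08, 2.57], [-1.32, 4.46], [0.12, 2], [-2.74, 2.74]. Speed limits (rad/s): [2.22, 2.22, 3.01, 3.01, 3.14, 3.14, 3.14].

INTERFACE

Orientations are given as a unit quaternion [x, y, z, w].
In Python, from rig import arm, vision, ticket gives the robot as it stands.
- The arm moves only by the tool carry_out, never from a script. Its argument "deltas" is a list of rows, each an object with "jaw": the gripper command: -1 is shut, 1 is fully open, values between are in proportion; "slide": the shift along the world's x, y, z in mm, a list of three; "yaw": the turn about the world's z in degrees. A call has 1 to 5 rows; each row shifts and turns the commanded pose from where the row before left it; what a row does not reach is not made up. A row lasts 1/10 s, in which the tool goes at most 50 mm and 8.59 degrees, less where a joint would pass 70% of its speed; a pose out of reach is approached as far as the arm can. A call is refused whole if a number of a shift passes 50 or a number of a turn 8.59, either way. A call with a gripper value outside its range is refused whole. The fingers move at their own pace and stop on an object; "grip_force" is the grip in N (left out, the last holds). Time passes only in rows, so rows that do not move let the fingers close. It gives the time, the measured TCP pose, the force and the opening at its end, in the units of the state.
- arm.get_state(): the state, without advancing time (a new reading comes with each control period).
- vision.camera(name): name is "side" or "top"; returns a dict with "color" (400x640x3 uint8, red, green, blue), "intrinsics" (3x3 intrinsics, pixels), "rvec" (rotation vector, rad) and "tvec" (3), from world to camera coordinates, as OpenCV has them. Camera axes: x right, y down, z forward; pixel columns grow to the right and rows downward; lengths in m; the calibration is good to about 2 mm. A picture is of the moment at which its call begins. There is no depth.
- ticket.job_done(): hands the job in, once; it reports no verdict.
The state is a dict: "time": time; "joint_positions": joint angles; "qvel": joint speeds; "tau": joint torques, N m; "eef_pos": TCP position; "ee_rot": TCP orientation; "ft_force": force on the tool from outside, world axes, zero at the start; "ft_torque": the same for the moment, N m; "opening": finger opening in m.
Only numpy, scipy, OpenCV 4.12 (cv2) and the standard library are available. Lean on these libraries where they do the work, as an engineer would, in place of code of your own. Each camera call takes 0.05 s, during which the arm holds its last target.

## Working session

There is one attempt and no reset: what is moved stays moved. The work goes in short steps, Python scripts to look and compute and a tool call to move; the robot and the scene stay as the last step left them, time stands still between calls to the robot, and variables do not carry over. Pictures are saved under pics/ and viewed, and the job is handed in when it is done.

Besides the shell and the picture viewer there is one more tool, called after "Call:" as name([rows], argument=value, ...), one row to a line, values as JSON. carry_out: Moves the arm, as the interface text tells. Its arguments: {"type":"object","properties":{"deltas":{"type":"array","items":{"type":"object","properties":{"jaw":{"type":"number"},"slide":{"type":"array","items":{"type":"number"}},"yaw":{"type":"number"}}}},"grip_force":{"type":"number"}},"required":["deltas"]}

```bash
mkdir -p pics; ls
python3 - <<'E'
from rig import arm, vision
import cv2,pickle
s=arm.get_state(); print({k:s[k] for k in ('time','eef_pos','ee_rot','ft_force','opening')})
for n in('side','top'):
    c=vision.camera(n); pickle.dump(c,open(f'{n}0.pkl','wb'))
    cv2.imwrite(f'pics/{n}0.png',c['color'][:,:,::-1]); print(c['intrinsics'],c['rvec'],c['tvec'])
E
```

```text
pics
{'time': 0.0, 'eef_pos': array([0.17307991, 0.60000739, 0.22593869]), 'ee_rot': array([ 7.99115263e-01,  6.01177314e-01, -6.03715300e-04,  5.18662261e-04]), 'ft_force': array([-0.63788563,  0.13750356, -1.06119631]), 'opening': 0.09172292716806364}
[[507.33393648   0.         318.00576098]
 [  0.         507.33393648 195.46272916]
 [  0.           0.           1.        ]] [ 2.18814619 -0.16640061  0.11037398] [-0.58350663  0.01714615  1.62626102]
[[512.29833924   0.         318.2757484 ]
 [  0.         512.29833924 207.53757384]
 [  0.           0.           1.        ]] [ 2.1784965  -2.12985757  0.12750908] [-0.1225424   0.57155532  1.44175132]
```

View pics/side0.png

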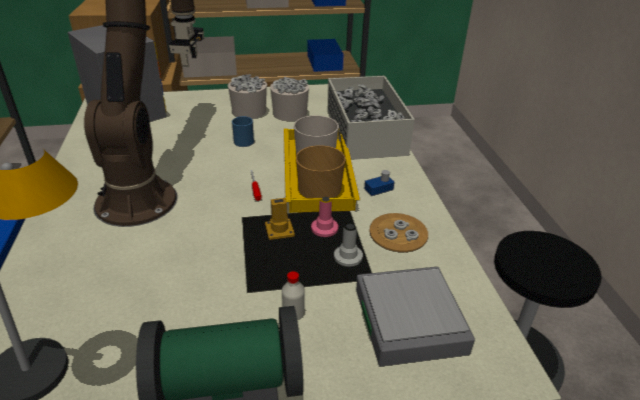

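View pics/top0.png

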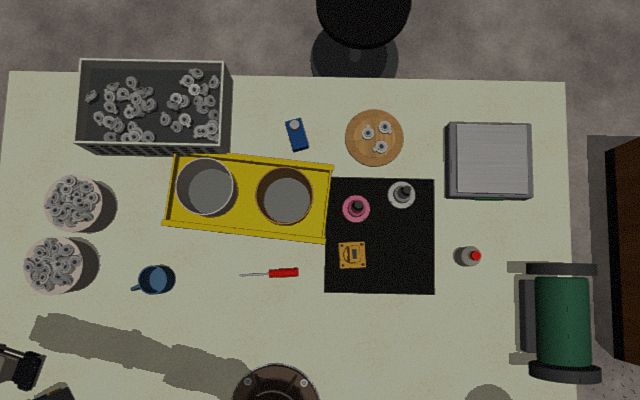

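The top view shows the silver casting at (402,194) and the pink look-alike at (356,208). Brass is at (352,255), the white tub at (206,187) and the brown tub at (285,195). The white bottle (470,256), small washers on the board (375,130) and the white buckets on the left could also be confused with them. I'll check the choice in a close crop.

Run:
```python
import cv2,pickle,numpy as np
t=pickle.load(open('top0.pkl','rb'))['color'][:,:,::-1]; s=pickle.load(open('side0.pkl','rb'))['color'][:,:,::-1]
a=cv2.resize(t[170:300,320:440],None,fx=4,fy=4,interpolation=cv2.INTER_CUBIC)[:520,:400*2]
b=cv2.resize(s[190:270,255:370],None,fx=2.7,fy=2.7,interpolation=cv2.INTER_CUBIC)
o=np.zeros((520,800,3),np.uint8); o[:a.shape[0],:a.shape[1]]=a; b=b[:, :320]; o[:b.shape[0],480:480+b.shape[1]]=b
cv2.imwrite('pics/crop0.png',o)
b=cv2.resize(t[145:250,155:340],None,fx=4,fy=4,interpolation=cv2.INTER_CUBIC)
cv2.imwrite('pics/crop1.png',b)
```

```text
(no output)
```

View pics/crop0.png

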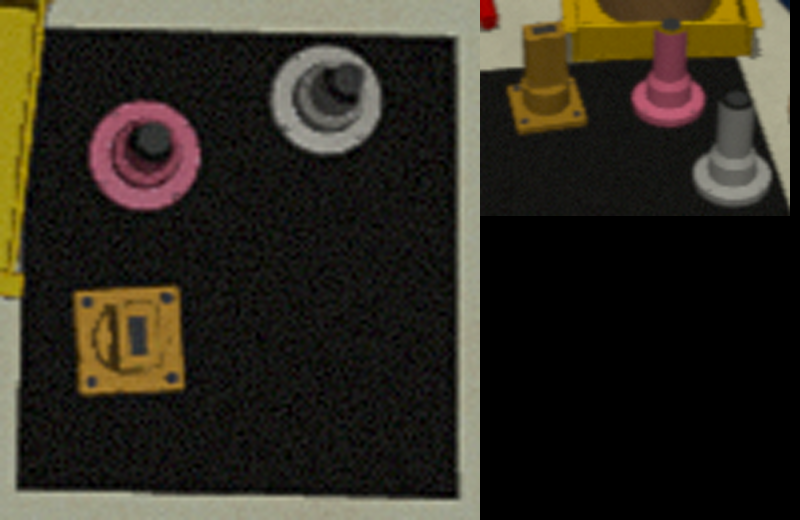

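View pics/crop1.png

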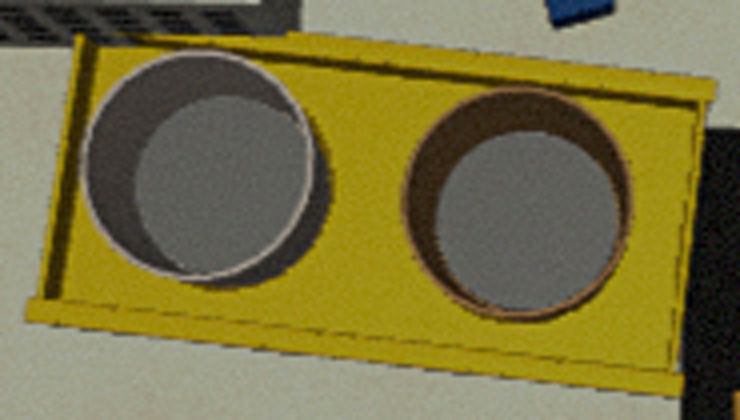

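The crop confirms the silver casting at (401,195): silver flange, round neck. Pink at (356,208) gets left alone. Brass is at (352,255) with its thin neck axis roughly along image x. Next I measure positions.

```bash
cat > h.py <<'E'
import cv2,pickle,numpy as np
from scipy.spatial.transform import Rotation as R
def ray(c,p,z):
    M=cv2.Rodrigues(np.array(c['rvec']))[0]; t=np.array(c['tvec']).ravel()
    u=cv2.undistortPoints(np.array([[p]],float),c['intrinsics'],None)[0,0]
    o=-M.T@t; d=M.T@np.array([u[0],u[1],1.]); return o+d*(z-o[2])/d[2]
def proj(c,P):
    return cv2.projectPoints(np.array(P,float).reshape(-1,3),np.array(c['rvec']),np.array(c['tvec']),c['intrinsics'],None)[0].reshape(-1,2)
def big(m,roi):
    x0,y0,x1,y1=roi; mm=np.zeros_like(m); mm[y0:y1,x0:x1]=m[y0:y1,x0:x1]
    cs,_=cv2.findContours(mm,cv2.RETR_EXTERNAL,cv2.CHAIN_APPROX_NONE); return max(cs,key=cv2.contourArea)
E
python3 - <<'E'
from h import *
t=pickle.load(open('top0.pkl','rb')); s=pickle.load(open('side0.pkl','rb'))
def hsv(c): return cv2.cvtColor(c['color'],cv2.COLOR_RGB2HSV)
H=hsv(t)
m=((H[...,1]<60)&(H[...,2]>100)).astype(np.uint8)*255
k=big(m,(380,175,425,215)); e=cv2.fitEllipse(cv2.convexHull(k)); print('silver flange',e,ray(t,e[0],.011))
m=((H[...,0]>12)&(H[...,0]<26)&(H[...,1]>100)&(H[...,2]>80)).astype(np.uint8)*255
k=big(m,(335,235,375,278)); q=cv2.minAreaRect(k); print('brass',q)
b=cv2.boxPoints(q); W=np.array([ray(t,p,.012) for p in b]); print(W[:,:2], W.mean(0)); d=np.diff(W,axis=0); print(np.degrees(np.arctan2(d[:,1],d[:,0])),np.linalg.norm(d,axis=1))
for n,p in(('white',(204.7,186.4)),('brown',(284.2,196.1))): print(n,ray(t,p,.126))
# rim check radii
for n,c in(('white',[(155+83/4,186),(155+315/4,186),(204.7,145+50/4),(204.7,145+281/4)]),('brown',[(155+402/4,196),(155+632/4,196),(284.2,145+87/4),(284.2,145+322/4)])):
    print(n,[ray(t,p,.126)[:2].round(3) for p in c])
# brass neck top slot/rect px (320+138/4, 170+335/4)
print('brass top',ray(t,(320+139/4,170+335/4),.11)); print('silver top',ray(t,(320+346/4,170+78/4),.11))
# side view
print('side silver top',ray(s,(255+256/2.7,190+99/2.7),.11),'brass top',ray(s,(255+64/2.7,190+30/2.7),.11))
from rig import arm
st=arm.get_state(); print(R.from_quat(st['ee_rot']).as_matrix().round(3),st['joint_positions'].round(3) if hasattr(st['joint_positions'],'round') else st['joint_positions'])
E
```

```text
silver flange ((401.1543884277344, 194.52418518066406), (26.157081604003906, 26.73459243774414), 93.22782135009766) [ 0.62116198 -0.35199131  0.011     ]
brass ((351.7154541015625, 254.59393310546875), (25.96406364440918, 26.279415130615234), 86.98721313476562)
[[ 0.47659344 -0.16876561]
 [ 0.48232367 -0.24487466]
 [ 0.4076115  -0.24969025]
 [ 0.40192392 -0.17405639]] [ 0.44211313 -0.20934673  0.012     ]
[ -85.69434078 -176.3120847    94.30048206] [0.07632446 0.07486721 0.07584741]
white [0.61392305 0.20008057 0.126     ]
brown [ 0.59205278 -0.01714659  0.126     ]
white [array([0.613, 0.279]), array([0.617, 0.121]), array([0.694, 0.204]), array([0.535, 0.196])]
brown [array([0.591, 0.061]), array([ 0.594, -0.095]), array([ 0.673, -0.015]), array([ 0.512, -0.02 ])]
brass top [ 0.44110397 -0.21169005  0.11      ]
silver top [ 0.62014918 -0.3512511   0.11      ]
side silver top [ 0.61824775 -0.35519601  0.11      ] brass top [ 0.44049006 -0.21347927  0.11      ]
[[ 0.277  0.961 -0.   ]
 [ 0.961 -0.277 -0.001]
 [-0.001  0.    -1.   ]] [-1.393  0.435  0.025  1.574 -0.012  1.134 -0.075]
```

Positions agree across both views to within about 4 mm. Silver goes first, so nothing carried later has to cross a filled tub.

Call:
carry_out([
  {"slide": [30,-30,0],"jaw": 1},
  {"slide": [30,-30,0],"jaw": 1},
  {"slide": [30,-35,0],"jaw": 1},
  {"slide": [30,-35,0],"jaw": 1},
  {"slide": [30,-35,0],"jaw": 1},
], grip_force=40)

```text
$.deltas[0]: bad value
```

Call:
carry_out([
  {"slide": [25,-40,0],"jaw": 1},
  {"slide": [25,-40,0],"jaw": 1},
  {"slide": [20,-40,0],"jaw": 1},
  {"slide": [20,-40,0],"jaw": 1},
  {"slide": [20,-40,0],"jaw": 1},
])

```text
$.deltas[0]: bad value
```

Call:
carry_out([
  {"slide": [20,-40,0],"jaw": 1},
  {"slide": [20,-40,0],"jaw": 1},
  {"slide": [20,-40,0],"jaw": 1},
  {"slide": [20,-40,0],"jaw": 1},
  {"slide": [20,-40,0],"jaw": 1},
])

```text
$.deltas[0]: bad value
```

Call:
carry_out([
  {"slide": [30,-30,0],"yaw": 0,"jaw": 1},
  {"slide": [30,-30,0],"yaw": 0,"jaw": 1},
  {"slide": [30,-35,0],"yaw": 0,"jaw": 1},
  {"slide": [30,-35,0],"yaw": 0,"jaw": 1},
  {"slide": [30,-35,0],"yaw": 0,"jaw": 1},
], grip_force=40)

```text
time: 0.6
eef_pos: [0.324, 0.4337, 0.2264]
ee_rot: [0.799, 0.601, -0.0, 0.0]
ft_force: [1.3, 1.0, -0.6]
opening: 0.0916
```

Call:
carry_out([
  {"slide": [25,-40,0],"yaw": 0,"jaw": 1},
  {"slide": [25,-40,0],"yaw": 0,"jaw": 1},
  {"slide": [20,-40,0],"yaw": 0,"jaw": 1},
  {"slide": [20,-40,0],"yaw": 0,"jaw": 1},
  {"slide": [20,-40,0],"yaw": 0,"jaw": 1},
])

```text
time: 1.1
eef_pos: [0.4336, 0.2337, 0.2266]
ee_rot: [0.799, 0.601, -0.0, -0.0]
ft_force: [1.3, -0.1, -0.7]
opening: 0.0916
```

Call:
carry_out([
  {"slide": [20,-40,0],"yaw": 0,"jaw": 1},
  {"slide": [20,-40,0],"yaw": 0,"jaw": 1},
  {"slide": [20,-40,0],"yaw": 0,"jaw": 1},
  {"slide": [20,-40,0],"yaw": 0,"jaw": 1},
  {"slide": [20,-40,0],"yaw": 0,"jaw": 1},
])

```text
time: 1.6
eef_pos: [0.5336, 0.0338, 0.2266]
ee_rot: [0.799, 0.601, -0.0, -0.0]
ft_force: [0.9, 0.9, 0.1]
opening: 0.0916
```

Call:
carry_out([
  {"slide": [15,-40,0],"yaw": 0,"jaw": 1},
  {"slide": [15,-40,0],"yaw": 0,"jaw": 1},
  {"slide": [10,-40,0],"yaw": 0,"jaw": 1},
  {"slide": [10,-40,0],"yaw": 0,"jaw": 1},
  {"slide": [5,-40,0],"yaw": 0,"jaw": 1},
])

```text
time: 2.1
eef_pos: [0.5886, -0.1659, 0.2263]
ee_rot: [0.799, 0.601, -0.0, -0.0]
ft_force: [-0.7, -0.1, -0.7]
opening: 0.0917
```

Target is (0.620, -0.352): 31 and -186 mm remain.

Call:
carry_out([
  {"slide": [8,-45,0],"yaw": 0,"jaw": 1},
  {"slide": [8,-45,0],"yaw": 0,"jaw": 1},
  {"slide": [8,-45,0],"yaw": 0,"jaw": 1},
  {"slide": [5,-35,0],"yaw": 0,"jaw": 1},
  {"slide": [2,-16,0],"yaw": 0,"jaw": 1},
])

```text
time: 2.6
eef_pos: [0.6179, -0.3549, 0.2259]
ee_rot: [0.8, 0.6, -0.001, 0.0]
ft_force: [-0.3, -0.5, -0.4]
opening: 0.0918
```

Run:
```python
from h import *
from rig import arm,vision
s=arm.get_state(); print(s['eef_pos'],s['ft_force'],s['joint_positions'])
o=[]
for n,roi in(('side',(290,150,420,280)),('top',(330,130,460,260))):
    c=vision.camera(n); x0,y0,x1,y1=roi; o.append(cv2.resize(c['color'][y0:y1,x0:x1,::-1],(400,400),interpolation=cv2.INTER_CUBIC))
cv2.imwrite('pics/a1.png',np.hstack(o))
```

```text
[ 0.61787634 -0.35487094  0.22588909] [-0.31697796 -0.45682286 -0.41997656] [ 0.21448537  0.60043714  0.400004    1.34910334 -0.23239906  1.23888812
  1.91304864]
```

View pics/a1.png

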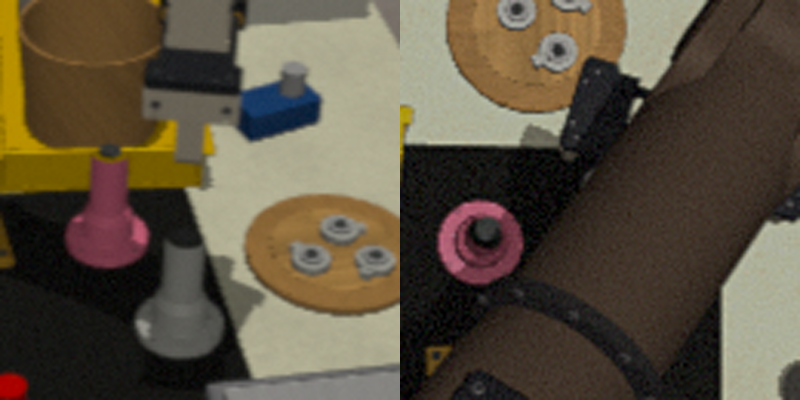

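The gripper sits above the silver neck (side crop 185,245), clear of pink. I descend with the jaws open.

Call:
carry_out([
  {"slide": [2,3,-30],"yaw": 0,"jaw": 1},
  {"slide": [0,0,-30],"yaw": 0,"jaw": 1},
  {"slide": [0,0,-30],"yaw": 0,"jaw": 1},
  {"slide": [0,0,-25],"yaw": 0,"jaw": 1},
  {"slide": [0,0,-20],"yaw": 0,"jaw": 1},
])

```text
time: 3.2
eef_pos: [0.6212, -0.3441, 0.0899]
ee_rot: [0.798, 0.602, 0.0, -0.001]
ft_force: [-0.2, -0.0, -0.7]
opening: 0.0918
```

Call:
carry_out([
  {"slide": [0,0,-18],"yaw": 0,"jaw": 1},
  {"slide": [0,0,0],"yaw": 0,"jaw": 1},
])

```text
time: 3.4
eef_pos: [0.6202, -0.3437, 0.0709]
ee_rot: [0.798, 0.602, -0.001, -0.003]
ft_force: [0.3, 0.4, -0.9]
opening: 0.0917
```

Call:
carry_out([
  {"slide": [0,0,0],"yaw": 0,"jaw": 0},
  {"slide": [0,0,0],"yaw": 0,"jaw": -0.1},
  {"slide": [0,0,0],"yaw": 0,"jaw": -0.2},
  {"slide": [0,0,0],"yaw": 0,"jaw": -0.3},
  {"slide": [0,0,0],"yaw": 0,"jaw": -1},
])

```text
time: 3.9
eef_pos: [0.6214, -0.3476, 0.0743]
ee_rot: [0.799, 0.601, 0.0, 0.0]
ft_force: [-0.1, 0.1, -0.6]
opening: 0.0565
```

Call:
carry_out([
  {"slide": [0,0,0],"yaw": 0,"jaw": -1},
  {"slide": [0,0,0],"yaw": 0,"jaw": -1},
  {"slide": [0,0,0],"yaw": 0,"jaw": -1},
  {"slide": [0,0,0],"yaw": 0,"jaw": -1},
  {"slide": [0,0,0],"yaw": 0,"jaw": -1},
])

```text
time: 4.4
eef_pos: [0.621, -0.3478, 0.0737]
ee_rot: [0.799, 0.601, -0.0, 0.0]
ft_force: [-1.2, -2.2, 1.0]
opening: 0.0353
```

Opening is 35 mm, so it is gripped on the 36 mm neck. I lift straight up.

Call:
carry_out([
  {"slide": [0,0,10],"yaw": 0,"jaw": -1},
  {"slide": [0,0,20],"yaw": 0,"jaw": -1},
  {"slide": [0,0,30],"yaw": 0,"jaw": -1},
  {"slide": [0,0,40],"yaw": 0,"jaw": -1},
  {"slide": [0,0,40],"yaw": 0,"jaw": -1},
])

```text
time: 4.9
eef_pos: [0.6209, -0.3463, 0.2149]
ee_rot: [0.799, 0.601, -0.0, -0.001]
ft_force: [0.8, -0.6, -3.5]
opening: 0.0356
```

Call:
carry_out([
  {"slide": [0,0,30],"yaw": 0,"jaw": -1},
  {"slide": [0,0,20],"yaw": 0,"jaw": -1},
  {"slide": [0,0,0],"yaw": 0,"jaw": -1},
  {"slide": [0,0,0],"yaw": 0,"jaw": -1},
])

```text
time: 5.3
eef_pos: [0.6211, -0.3468, 0.2631]
ee_rot: [0.799, 0.601, 0.0, -0.001]
ft_force: [0.4, -0.5, -4.2]
opening: 0.0358
```

Run:
```python
from h import *
from rig import arm,vision
s=arm.get_state(); print(s['time'],s['eef_pos'],s['ft_force'],s['joint_positions'])
c=vision.camera('side'); cv2.imwrite('pics/a2.png',cv2.resize(c['color'][100:300,230:430,::-1],(600,600),interpolation=cv2.INTER_CUBIC))
```

```text
5.3 [ 0.62106464 -0.34680527  0.26309212] [ 0.36418524 -0.54340199 -4.21054496] [ 0.20297222  0.57687846  0.40651417  1.29749318 -0.22554251  1.31267889
  1.89829676]
```

View pics/a2.png

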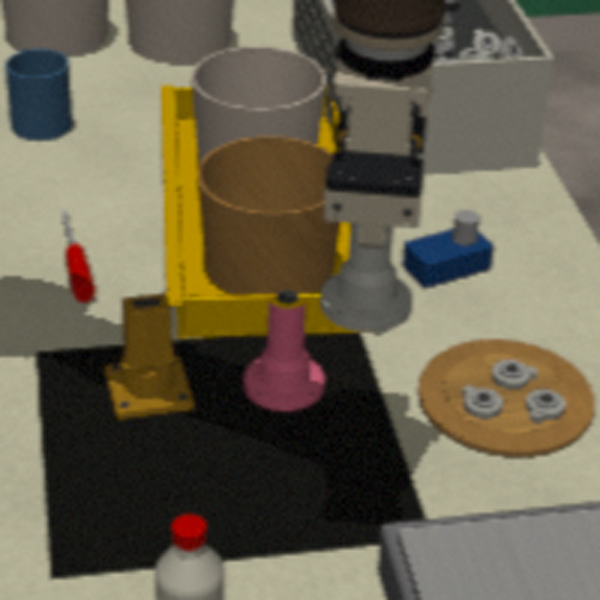

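The silver casting hangs upright from the gripper (crop 365,285), underside about 0.19 m up. I carry it to the white tub at (0.614, 0.200).

Call:
carry_out([
  {"slide": [0,20,0],"yaw": 0,"jaw": -1},
  {"slide": [0,30,0],"yaw": 0,"jaw": -1},
  {"slide": [0,40,0],"yaw": 0,"jaw": -1},
  {"slide": [0,40,0],"yaw": 0,"jaw": -1},
  {"slide": [0,40,0],"yaw": 0,"jaw": -1},
])

```text
time: 5.85
eef_pos: [0.6201, -0.1754, 0.2616]
ee_rot: [0.799, 0.601, -0.001, -0.001]
ft_force: [0.5, 0.3, -2.7]
opening: 0.0359
```

Call:
carry_out([
  {"slide": [-1,40,0],"yaw": 0,"jaw": -1},
  {"slide": [-1,40,0],"yaw": 0,"jaw": -1},
  {"slide": [-1,40,0],"yaw": 0,"jaw": -1},
  {"slide": [-1,40,0],"yaw": 0,"jaw": -1},
  {"slide": [-1,40,0],"yaw": 0,"jaw": -1},
])

```text
time: 6.35
eef_pos: [0.6149, 0.0244, 0.2619]
ee_rot: [0.799, 0.601, -0.001, -0.001]
ft_force: [0.8, -0.4, -4.1]
opening: 0.0357
```

Call:
carry_out([
  {"slide": [-2,40,0],"yaw": 0,"jaw": -1},
  {"slide": [0,40,0],"yaw": 0,"jaw": -1},
  {"slide": [0,40,0],"yaw": 0,"jaw": -1},
  {"slide": [0,30,0],"yaw": 0,"jaw": -1},
  {"slide": [0,15,0],"yaw": 0,"jaw": -1},
])

```text
time: 6.85
eef_pos: [0.6125, 0.1917, 0.2615]
ee_rot: [0.798, 0.603, -0.001, -0.001]
ft_force: [0.3, -0.1, -4.0]
opening: 0.0356
```

Call:
carry_out([
  {"slide": [0,10,0],"yaw": 0,"jaw": -1},
  {"slide": [0,0,0],"yaw": 0,"jaw": -1},
  {"slide": [0,0,0],"yaw": 0,"jaw": -1},
])

```text
time: 7.15
eef_pos: [0.6144, 0.1954, 0.2634]
ee_rot: [0.8, 0.6, -0.001, 0.0]
ft_force: [-0.5, -1.2, -2.7]
opening: 0.0352
```

Run:
```python
from h import *
from rig import arm,vision
s=arm.get_state(); print(s['time'],s['eef_pos'],s['ft_force'],s['joint_positions'])
a=vision.camera('side')['color'][40:240,220:420,::-1]; b=vision.camera('top')['color'][100:300,120:320,::-1]
cv2.imwrite('pics/a3.png',cv2.resize(np.hstack([a,b]),(800,400),interpolation=cv2.INTER_CUBIC))
```

```text
7.15 [0.61441771 0.19543454 0.26338662] [-0.47571035 -1.17938925 -2.73462575] [-0.59651122  0.44865602  0.31148396  1.48503752 -0.14019442  1.23078171
  1.02086711]
```

View pics/a3.png

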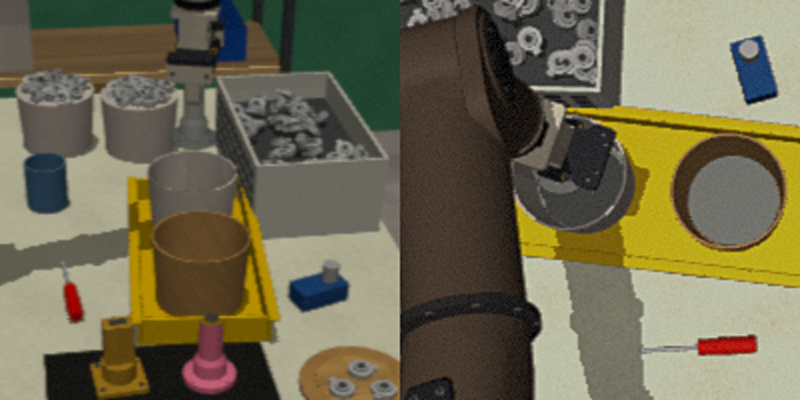

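The casting is centred over the white tub (top crop 575,165). I lower it quickly to just above the highest possible foam level, then feel downward at 1 mm per row.

Call:
carry_out([
  {"slide": [0,4,-15],"yaw": 0,"jaw": -1},
  {"slide": [0,0,-25],"yaw": 0,"jaw": -1},
  {"slide": [0,0,-25],"yaw": 0,"jaw": -1},
  {"slide": [0,0,-20],"yaw": 0,"jaw": -1},
  {"slide": [0,0,-10],"yaw": 0,"jaw": -1},
])

```text
time: 7.75
eef_pos: [0.6136, 0.1998, 0.167]
ee_rot: [0.8, 0.6, -0.001, -0.0]
ft_force: [-0.4, -0.4, -3.4]
opening: 0.0354
```

Call:
carry_out([
  {"slide": [0,0,-5],"yaw": 0,"jaw": -1},
  {"slide": [0,0,0],"yaw": 0,"jaw": -1},
  {"slide": [0,0,0],"yaw": 0,"jaw": -1},
  {"slide": [0,0,0],"yaw": 0,"jaw": -1},
])

```text
time: 8.15
eef_pos: [0.6149, 0.2017, 0.1649]
ee_rot: [0.799, 0.601, 0.001, 0.0]
ft_force: [-0.1, 0.9, -2.6]
opening: 0.036
```

Call:
carry_out([
  {"slide": [0,0,-3],"yaw": 0,"jaw": -1},
  {"slide": [0,0,-3],"yaw": 0,"jaw": -1},
  {"slide": [0,0,-2],"yaw": 0,"jaw": -1},
  {"slide": [0,0,-2],"yaw": 0,"jaw": -1},
])

```text
time: 8.55
eef_pos: [0.6141, 0.2015, 0.1535]
ee_rot: [0.799, 0.601, -0.0, -0.0]
ft_force: [0.5, 0.1, -3.5]
opening: 0.0361
```

Call:
carry_out([
  {"slide": [0,0,-1],"yaw": 0,"jaw": -1},
  {"slide": [0,0,-1],"yaw": 0,"jaw": -1},
  {"slide": [0,0,-1],"yaw": 0,"jaw": -1},
  {"slide": [0,0,-1],"yaw": 0,"jaw": -1},
])

```text
time: 8.95
eef_pos: [0.6143, 0.2016, 0.1497]
ee_rot: [0.799, 0.601, 0.0, -0.0]
ft_force: [-0.9, -0.3, -4.1]
opening: 0.0356
```

Call:
carry_out([
  {"slide": [0,0,-1],"yaw": 0,"jaw": -1},
  {"slide": [0,0,-1],"yaw": 0,"jaw": -1},
  {"slide": [0,0,-1],"yaw": 0,"jaw": -1},
  {"slide": [0,0,-1],"yaw": 0,"jaw": -1},
])

```text
time: 9.35
eef_pos: [0.6142, 0.2016, 0.1457]
ee_rot: [0.799, 0.601, 0.0, -0.0]
ft_force: [-0.3, 0.7, -3.9]
opening: 0.0357
```

Call:
carry_out([
  {"slide": [0,0,-1],"yaw": 0,"jaw": -1},
  {"slide": [0,0,-1],"yaw": 0,"jaw": -1},
  {"slide": [0,0,-1],"yaw": 0,"jaw": -1},
  {"slide": [0,0,-1],"yaw": 0,"jaw": -1},
])

```text
time: 9.75
eef_pos: [0.6142, 0.2016, 0.1417]
ee_rot: [0.799, 0.601, 0.0, -0.0]
ft_force: [0.1, 0.1, -3.3]
opening: 0.0354
```

Call:
carry_out([
  {"slide": [0,0,-1],"yaw": 0,"jaw": -1},
  {"slide": [0,0,-1],"yaw": 0,"jaw": -1},
  {"slide": [0,0,-1],"yaw": 0,"jaw": -1},
  {"slide": [0,0,-1],"yaw": 0,"jaw": -1},
])

```text
time: 10.15
eef_pos: [0.6143, 0.2016, 0.1377]
ee_rot: [0.799, 0.601, 0.0, 0.0]
ft_force: [0.5, 1.4, -2.8]
opening: 0.0358
```

Call:
carry_out([
  {"slide": [0,0,-1],"yaw": 0,"jaw": -1},
  {"slide": [0,0,-1],"yaw": 0,"jaw": -1},
  {"slide": [0,0,-1],"yaw": 0,"jaw": -1},
  {"slide": [0,0,-1],"yaw": 0,"jaw": -1},
])

```text
time: 10.55
eef_pos: [0.6142, 0.2016, 0.1337]
ee_rot: [0.799, 0.601, 0.0, -0.0]
ft_force: [-0.5, -0.0, -3.1]
opening: 0.0356
```

Call:
carry_out([
  {"slide": [0,0,-1],"yaw": 0,"jaw": -1},
  {"slide": [0,0,-1],"yaw": 0,"jaw": -1},
  {"slide": [0,0,-1],"yaw": 0,"jaw": -1},
  {"slide": [0,0,-1],"yaw": 0,"jaw": -1},
])

```text
time: 10.95
eef_pos: [0.6142, 0.2015, 0.1297]
ee_rot: [0.799, 0.601, 0.0, 0.0]
ft_force: [-0.5, -0.2, -3.7]
opening: 0.0355
```

Call:
carry_out([
  {"slide": [0,0,-1],"yaw": 0,"jaw": -1},
  {"slide": [0,0,-1],"yaw": 0,"jaw": -1},
  {"slide": [0,0,-1],"yaw": 0,"jaw": -1},
  {"slide": [0,0,-1],"yaw": 0,"jaw": -1},
])

```text
time: 11.35
eef_pos: [0.6142, 0.2016, 0.1257]
ee_rot: [0.799, 0.601, 0.0, -0.0]
ft_force: [0.7, -0.5, -4.2]
opening: 0.0353
```

Call:
carry_out([
  {"slide": [0,0,-1],"yaw": 0,"jaw": -1},
  {"slide": [0,0,-1],"yaw": 0,"jaw": -1},
  {"slide": [0,0,-1],"yaw": 0,"jaw": -1},
  {"slide": [0,0,-1],"yaw": 0,"jaw": -1},
])

```text
time: 11.75
eef_pos: [0.6142, 0.2015, 0.1217]
ee_rot: [0.799, 0.601, 0.0, 0.0]
ft_force: [-0.3, 0.4, -3.6]
opening: 0.0355
```

Call:
carry_out([
  {"slide": [0,0,-1],"yaw": 0,"jaw": -1},
  {"slide": [0,0,-1],"yaw": 0,"jaw": -1},
  {"slide": [0,0,-1],"yaw": 0,"jaw": -1},
  {"slide": [0,0,-1],"yaw": 0,"jaw": -1},
])

```text
time: 12.15
eef_pos: [0.6142, 0.2015, 0.1176]
ee_rot: [0.799, 0.601, -0.0, -0.0]
ft_force: [0.2, -0.0, -2.8]
opening: 0.0358
```

Call:
carry_out([
  {"slide": [0,0,-1],"yaw": 0,"jaw": -1},
  {"slide": [0,0,-1],"yaw": 0,"jaw": -1},
  {"slide": [0,0,-1],"yaw": 0,"jaw": -1},
  {"slide": [0,0,-1],"yaw": 0,"jaw": -1},
])

```text
time: 12.55
eef_pos: [0.6142, 0.2015, 0.1136]
ee_rot: [0.799, 0.601, 0.0, -0.0]
ft_force: [-0.0, 0.2, -3.6]
opening: 0.0353
```

Call:
carry_out([
  {"slide": [0,0,-1],"yaw": 0,"jaw": -1},
  {"slide": [0,0,-1],"yaw": 0,"jaw": -1},
  {"slide": [0,0,-1],"yaw": 0,"jaw": -1},
  {"slide": [0,0,-1],"yaw": 0,"jaw": -1},
])

```text
time: 12.95
eef_pos: [0.6142, 0.2015, 0.1097]
ee_rot: [0.799, 0.601, 0.0, -0.0]
ft_force: [-0.4, -0.2, -3.8]
opening: 0.036
```

Call:
carry_out([
  {"slide": [0,0,-1],"yaw": 0,"jaw": -1},
  {"slide": [0,0,-1],"yaw": 0,"jaw": -1},
  {"slide": [0,0,-1],"yaw": 0,"jaw": -1},
  {"slide": [0,0,-1],"yaw": 0,"jaw": -1},
])

```text
time: 13.35
eef_pos: [0.6145, 0.2015, 0.1061]
ee_rot: [0.799, 0.601, 0.0, 0.0]
ft_force: [-1.5, -1.3, 3.3]
opening: 0.0354
```

Contact felt: Fz went from -3.6 to +3.3 N, about 7 N on the foam. I relax slightly and open partway.

Call:
carry_out([
  {"slide": [0,0,0.5],"yaw": 0,"jaw": -1},
  {"slide": [0,0,0],"yaw": 0,"jaw": -1},
  {"slide": [0,0,0],"yaw": 0,"jaw": -1},
])

```text
time: 13.65
eef_pos: [0.6144, 0.2015, 0.1065]
ee_rot: [0.799, 0.601, 0.0, 0.0]
ft_force: [-0.9, -0.7, 1.8]
opening: 0.0356
```

Call:
carry_out([
  {"slide": [0,0,0],"yaw": 0,"jaw": -0.15},
  {"slide": [0,0,0],"yaw": 0,"jaw": 0},
  {"slide": [0,0,0],"yaw": 0,"jaw": 0.2},
  {"slide": [0,0,0],"yaw": 0,"jaw": 0.3},
  {"slide": [0,0,0],"yaw": 0,"jaw": 0.4},
])

```text
time: 14.15
eef_pos: [0.6143, 0.2017, 0.1062]
ee_rot: [0.799, 0.601, 0.0, -0.0]
ft_force: [-0.9, 0.1, 0.5]
opening: 0.0627
```

Call:
carry_out([
  {"slide": [0,0,0],"yaw": 0,"jaw": 0.4},
  {"slide": [0,0,0],"yaw": 0,"jaw": 0.4},
])

```text
time: 14.35
eef_pos: [0.6143, 0.2016, 0.1062]
ee_rot: [0.799, 0.601, 0.0, -0.0]
ft_force: [0.5, -0.4, -0.6]
opening: 0.0642
```

Call:
carry_out([
  {"slide": [0,0,10],"yaw": 0,"jaw": 0.4},
  {"slide": [0,0,20],"yaw": 0,"jaw": 0.4},
  {"slide": [0,0,35],"yaw": 0,"jaw": 0.4},
  {"slide": [0,0,45],"yaw": 0,"jaw": 0.4},
  {"slide": [0,0,35],"yaw": 0,"jaw": 0.6},
])

```text
time: 14.85
eef_pos: [0.6146, 0.2014, 0.2546]
ee_rot: [0.799, 0.601, 0.001, 0.0]
ft_force: [0.3, 0.2, -0.6]
opening: 0.0684
```

Call:
carry_out([
  {"slide": [-10,-30,0],"yaw": 5,"jaw": 1},
  {"slide": [-20,-40,0],"yaw": 5,"jaw": 1},
  {"slide": [-20,-40,0],"yaw": 5,"jaw": 1},
  {"slide": [-20,-40,0],"yaw": 5,"jaw": 1},
  {"slide": [-20,-40,0],"yaw": 0,"jaw": 1},
])

```text
time: 15.35
eef_pos: [0.5233, 0.0099, 0.2522]
ee_rot: [0.681, 0.732, 0.0, 0.0]
ft_force: [1.7, -1.3, 0.2]
opening: 0.092
```

Call:
carry_out([
  {"slide": [-20,-40,0],"yaw": 0,"jaw": 1},
  {"slide": [-20,-40,0],"yaw": 0,"jaw": 1},
  {"slide": [-20,-40,0],"yaw": 0,"jaw": 1},
  {"slide": [-15,-40,0],"yaw": 0,"jaw": 1},
  {"slide": [-8,-40,0],"yaw": 0,"jaw": 1},
])

```text
time: 15.85
eef_pos: [0.4398, -0.1901, 0.2523]
ee_rot: [0.683, 0.731, 0.001, 0.0]
ft_force: [0.8, -0.2, -0.2]
opening: 0.0919
```

Call:
carry_out([
  {"slide": [0,-15,-10],"yaw": 0,"jaw": 1},
  {"slide": [0,-8,-10],"yaw": 0,"jaw": 1},
  {"slide": [0,0,0],"yaw": 0,"jaw": 1},
])

```text
time: 16.15
eef_pos: [0.4405, -0.2116, 0.2304]
ee_rot: [0.683, 0.73, -0.0, -0.001]
ft_force: [-0.9, 1.0, 0.3]
opening: 0.092
```

Run:
```python
from h import *
from rig import arm,vision
s=arm.get_state(); print(s['time'],s['eef_pos'],s['ft_force'],s['joint_positions'],R.from_quat(s['ee_rot']).as_matrix().round(3)[:,0])
a=vision.camera('side')['color'][100:300,220:420,::-1]; b=vision.camera('top')['color'][120:320,180:380,::-1]
cv2.imwrite('pics/a4.png',cv2.resize(np.hstack([a,b]),(800,400),interpolation=cv2.INTER_CUBIC))
```

```text
16.15 [ 0.44054965 -0.21163578  0.23035687] [-0.89648351  1.0022101   0.30167621] [-0.01388482  0.21090785  0.42534564  1.91531306 -0.10028823  1.0376465
  2.0920303 ] [-0.067  0.998  0.001]
```

View pics/a4.png

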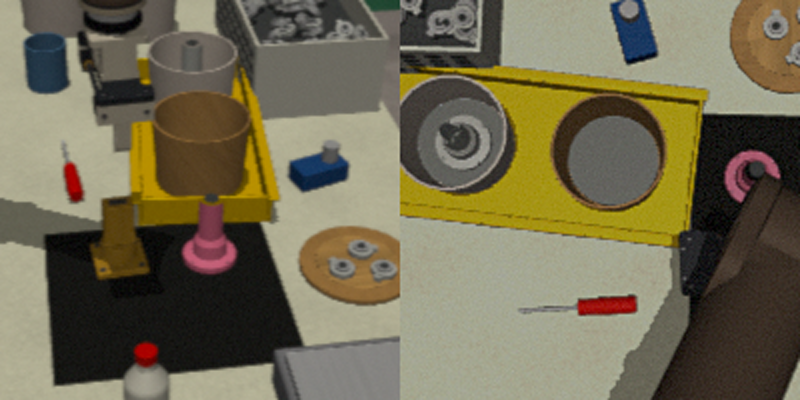

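Silver stands upright and centred in the white tub (side crop 190,55; top crop 460,135). The gripper is above the brass (side crop 118,215). I descend and grasp.

Call:
carry_out([
  {"slide": [1,0,-25],"yaw": 0,"jaw": 1},
  {"slide": [0,0,-35],"yaw": 0,"jaw": 1},
  {"slide": [0,0,-35],"yaw": 0,"jaw": 1},
  {"slide": [0,0,-30],"yaw": 0,"jaw": 1},
  {"slide": [0,0,-20],"yaw": 0,"jaw": 1},
])

```text
time: 16.75
eef_pos: [0.4422, -0.2094, 0.0847]
ee_rot: [0.682, 0.732, -0.0, -0.001]
ft_force: [0.2, 0.1, -0.2]
opening: 0.0915
```

Call:
carry_out([
  {"slide": [0,0,-11],"yaw": 0,"jaw": 1},
  {"slide": [0,0,0],"yaw": 0,"jaw": 1},
  {"slide": [0,0,0],"yaw": 0,"jaw": 0.2},
  {"slide": [0,0,0],"yaw": 0,"jaw": -0.1},
  {"slide": [0,0,0],"yaw": 0,"jaw": -0.25},
])

```text
time: 17.25
eef_pos: [0.4429, -0.2116, 0.0762]
ee_rot: [0.683, 0.731, 0.001, 0.001]
ft_force: [-1.5, -0.5, 0.4]
opening: 0.0726
```

Call:
carry_out([
  {"slide": [0,0,0],"yaw": 0,"jaw": -0.35},
  {"slide": [0,0,0],"yaw": 0,"jaw": -1},
  {"slide": [0,0,0],"yaw": 0,"jaw": -1},
  {"slide": [0,0,0],"yaw": 0,"jaw": -1},
  {"slide": [0,0,0],"yaw": 0,"jaw": -1},
])

```text
time: 17.75
eef_pos: [0.4422, -0.2115, 0.0752]
ee_rot: [0.683, 0.731, -0.0, -0.0]
ft_force: [-0.3, 0.3, 0.2]
opening: 0.0324
```

Call:
carry_out([
  {"slide": [0,0,0],"yaw": 0,"jaw": -1},
  {"slide": [0,0,0],"yaw": 0,"jaw": -1},
  {"slide": [0,0,0],"yaw": 0,"jaw": -1},
])

```text
time: 18.05
eef_pos: [0.4419, -0.2114, 0.075]
ee_rot: [0.683, 0.731, -0.0, -0.0]
ft_force: [0.8, 0.7, -3.5]
opening: 0.0279
```

Opening is 28 mm, so the thin sides are held. I lift.

Call:
carry_out([
  {"slide": [0,0,10],"yaw": 0,"jaw": -1},
  {"slide": [0,0,20],"yaw": 0,"jaw": -1},
  {"slide": [0,0,30],"yaw": 0,"jaw": -1},
  {"slide": [0,0,40],"yaw": 0,"jaw": -1},
  {"slide": [0,0,40],"yaw": 0,"jaw": -1},
])

```text
time: 18.55
eef_pos: [0.4414, -0.2116, 0.2171]
ee_rot: [0.683, 0.731, -0.0, -0.0]
ft_force: [1.8, 0.1, -3.1]
opening: 0.0281
```

Call:
carry_out([
  {"slide": [0,0,30],"yaw": 0,"jaw": -1},
  {"slide": [0,0,20],"yaw": 0,"jaw": -1},
  {"slide": [0,0,0],"yaw": 0,"jaw": -1},
  {"slide": [0,0,0],"yaw": 0,"jaw": -1},
])

```text
time: 18.95
eef_pos: [0.4419, -0.2113, 0.265]
ee_rot: [0.683, 0.731, 0.0, 0.0]
ft_force: [-0.3, 1.3, -4.1]
opening: 0.0278
```

Call:
carry_out([
  {"slide": [15,15,0],"yaw": 0,"jaw": -1},
  {"slide": [20,25,0],"yaw": 0,"jaw": -1},
  {"slide": [25,35,0],"yaw": 0,"jaw": -1},
  {"slide": [30,40,0],"yaw": 0,"jaw": -1},
  {"slide": [25,35,0],"yaw": 0,"jaw": -1},
])

```text
time: 19.45
eef_pos: [0.5574, -0.0592, 0.2632]
ee_rot: [0.682, 0.731, -0.001, -0.001]
ft_force: [0.7, -0.3, -2.7]
opening: 0.0283
```

Call:
carry_out([
  {"slide": [20,25,0],"yaw": 0,"jaw": -1},
  {"slide": [15,19,0],"yaw": 0,"jaw": -1},
  {"slide": [0,0,0],"yaw": 0,"jaw": -1},
  {"slide": [0,0,0],"yaw": 0,"jaw": -1},
])

```text
time: 19.85
eef_pos: [0.5913, -0.0174, 0.2631]
ee_rot: [0.682, 0.731, -0.002, -0.001]
ft_force: [-0.5, -0.9, -3.1]
opening: 0.0278
```

Run:
```python
from h import *
from rig import arm,vision
s=arm.get_state(); print(s['time'],s['eef_pos'],s['ft_force'],s['joint_positions'])
a=vision.camera('side')['color'][60:260,220:420,::-1]; b=vision.camera('top')['color'][100:300,160:360,::-1]
cv2.imwrite('pics/a5.png',cv2.resize(np.hstack([a,b]),(800,400),interpolation=cv2.INTER_CUBIC))
```

```text
19.85 [ 0.59133016 -0.01735745  0.26309432] [-0.50528144 -0.87817447 -3.06028963] [-0.30315168  0.35944479  0.33597712  1.62239735 -0.12457911  1.18471628
  1.70008008]
```

View pics/a5.png

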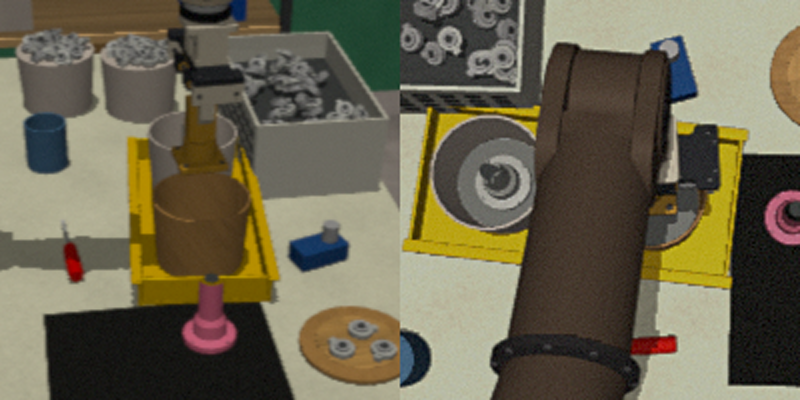

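Brass hangs upright above the brown tub at (0.591, -0.017), clear of the rim. I lower the same way.

Call:
carry_out([
  {"slide": [0,0,-15],"yaw": 0,"jaw": -1},
  {"slide": [0,0,-25],"yaw": 0,"jaw": -1},
  {"slide": [0,0,-25],"yaw": 0,"jaw": -1},
  {"slide": [0,0,-20],"yaw": 0,"jaw": -1},
  {"slide": [0,0,-10],"yaw": 0,"jaw": -1},
])

```text
time: 20.45
eef_pos: [0.5906, -0.0187, 0.1684]
ee_rot: [0.683, 0.73, -0.001, -0.001]
ft_force: [0.2, 0.1, -4.2]
opening: 0.0277
```

Call:
carry_out([
  {"slide": [0,0,-5],"yaw": 0,"jaw": -1},
  {"slide": [0,0,-3],"yaw": 0,"jaw": -1},
  {"slide": [0,0,-2],"yaw": 0,"jaw": -1},
  {"slide": [0,0,-1],"yaw": 0,"jaw": -1},
  {"slide": [0,0,-1],"yaw": 0,"jaw": -1},
])

```text
time: 20.95
eef_pos: [0.5926, -0.0175, 0.1588]
ee_rot: [0.683, 0.731, 0.0, 0.0]
ft_force: [0.2, 0.5, -3.9]
opening: 0.0279
```

Call:
carry_out([
  {"slide": [0,0,-1],"yaw": 0,"jaw": -1},
  {"slide": [0,0,-1],"yaw": 0,"jaw": -1},
  {"slide": [0,0,-1],"yaw": 0,"jaw": -1},
  {"slide": [0,0,-1],"yaw": 0,"jaw": -1},
])

```text
time: 21.35
eef_pos: [0.5923, -0.0174, 0.1542]
ee_rot: [0.683, 0.731, 0.0, 0.0]
ft_force: [1.6, 0.5, -3.1]
opening: 0.0275
```

Call:
carry_out([
  {"slide": [0,0,-1],"yaw": 0,"jaw": -1},
  {"slide": [0,0,-1],"yaw": 0,"jaw": -1},
  {"slide": [0,0,-1],"yaw": 0,"jaw": -1},
  {"slide": [0,0,-1],"yaw": 0,"jaw": -1},
])

```text
time: 21.75
eef_pos: [0.5922, -0.0175, 0.1501]
ee_rot: [0.683, 0.731, -0.0, -0.0]
ft_force: [0.1, -0.4, -3.6]
opening: 0.0279
```

Call:
carry_out([
  {"slide": [0,0,-1],"yaw": 0,"jaw": -1},
  {"slide": [0,0,-1],"yaw": 0,"jaw": -1},
  {"slide": [0,0,-1],"yaw": 0,"jaw": -1},
  {"slide": [0,0,-1],"yaw": 0,"jaw": -1},
])

```text
time: 22.15
eef_pos: [0.5922, -0.0175, 0.1462]
ee_rot: [0.683, 0.731, 0.0, -0.0]
ft_force: [0.2, -0.3, -3.0]
opening: 0.0277
```

Call:
carry_out([
  {"slide": [0,0,-1],"yaw": 0,"jaw": -1},
  {"slide": [0,0,-1],"yaw": 0,"jaw": -1},
  {"slide": [0,0,-1],"yaw": 0,"jaw": -1},
  {"slide": [0,0,-1],"yaw": 0,"jaw": -1},
])

```text
time: 22.55
eef_pos: [0.5922, -0.0175, 0.1422]
ee_rot: [0.683, 0.731, -0.0, -0.0]
ft_force: [-0.2, -0.5, -3.2]
opening: 0.0279
```

Call:
carry_out([
  {"slide": [0,0,-1],"yaw": 0,"jaw": -1},
  {"slide": [0,0,-1],"yaw": 0,"jaw": -1},
  {"slide": [0,0,-1],"yaw": 0,"jaw": -1},
  {"slide": [0,0,-1],"yaw": 0,"jaw": -1},
])

```text
time: 22.95
eef_pos: [0.5922, -0.0174, 0.1382]
ee_rot: [0.683, 0.731, 0.0, -0.0]
ft_force: [-1.0, 0.4, -3.4]
opening: 0.0279
```

Call:
carry_out([
  {"slide": [0,0,-1],"yaw": 0,"jaw": -1},
  {"slide": [0,0,-1],"yaw": 0,"jaw": -1},
  {"slide": [0,0,-1],"yaw": 0,"jaw": -1},
  {"slide": [0,0,-1],"yaw": 0,"jaw": -1},
])

```text
time: 23.35
eef_pos: [0.5922, -0.0175, 0.1342]
ee_rot: [0.683, 0.731, 0.0, -0.0]
ft_force: [-0.9, 0.8, -3.6]
opening: 0.0281
```

Call:
carry_out([
  {"slide": [0,0,-1],"yaw": 0,"jaw": -1},
  {"slide": [0,0,-1],"yaw": 0,"jaw": -1},
  {"slide": [0,0,-1],"yaw": 0,"jaw": -1},
  {"slide": [0,0,-1],"yaw": 0,"jaw": -1},
])

```text
time: 23.75
eef_pos: [0.5923, -0.0174, 0.1302]
ee_rot: [0.683, 0.731, 0.0, 0.0]
ft_force: [0.0, 0.6, -2.8]
opening: 0.0275
```

Call:
carry_out([
  {"slide": [0,0,-1],"yaw": 0,"jaw": -1},
  {"slide": [0,0,-1],"yaw": 0,"jaw": -1},
  {"slide": [0,0,-1],"yaw": 0,"jaw": -1},
  {"slide": [0,0,-1],"yaw": 0,"jaw": -1},
])

```text
time: 24.15
eef_pos: [0.5922, -0.0175, 0.1262]
ee_rot: [0.683, 0.731, 0.0, -0.0]
ft_force: [-0.0, -0.9, -4.0]
opening: 0.0279
```

Call:
carry_out([
  {"slide": [0,0,-1],"yaw": 0,"jaw": -1},
  {"slide": [0,0,-1],"yaw": 0,"jaw": -1},
  {"slide": [0,0,-1],"yaw": 0,"jaw": -1},
  {"slide": [0,0,-1],"yaw": 0,"jaw": -1},
])

```text
time: 24.55
eef_pos: [0.5922, -0.0175, 0.1221]
ee_rot: [0.683, 0.731, -0.0, -0.0]
ft_force: [-0.1, -0.7, -4.1]
opening: 0.0276
```

Call:
carry_out([
  {"slide": [0,0,-1],"yaw": 0,"jaw": -1},
  {"slide": [0,0,-1],"yaw": 0,"jaw": -1},
  {"slide": [0,0,-1],"yaw": 0,"jaw": -1},
  {"slide": [0,0,-1],"yaw": 0,"jaw": -1},
])

```text
time: 24.95
eef_pos: [0.5922, -0.0175, 0.1182]
ee_rot: [0.683, 0.731, 0.0, -0.0]
ft_force: [-0.9, 0.3, -4.0]
opening: 0.0278
```

Call:
carry_out([
  {"slide": [0,0,-1],"yaw": 0,"jaw": -1},
  {"slide": [0,0,-1],"yaw": 0,"jaw": -1},
  {"slide": [0,0,-1],"yaw": 0,"jaw": -1},
  {"slide": [0,0,-1],"yaw": 0,"jaw": -1},
])

```text
time: 25.35
eef_pos: [0.5922, -0.0175, 0.1142]
ee_rot: [0.683, 0.731, 0.0, 0.0]
ft_force: [-0.1, 0.9, -3.9]
opening: 0.0279
```

Call:
carry_out([
  {"slide": [0,0,-1],"yaw": 0,"jaw": -1},
  {"slide": [0,0,-1],"yaw": 0,"jaw": -1},
  {"slide": [0,0,-1],"yaw": 0,"jaw": -1},
  {"slide": [0,0,-1],"yaw": 0,"jaw": -1},
])

```text
time: 25.75
eef_pos: [0.5922, -0.0175, 0.1101]
ee_rot: [0.683, 0.731, 0.0, -0.0]
ft_force: [-0.5, -0.6, -3.0]
opening: 0.0274
```

Call:
carry_out([
  {"slide": [0,0,-1],"yaw": 0,"jaw": -1},
  {"slide": [0,0,-1],"yaw": 0,"jaw": -1},
  {"slide": [0,0,-1],"yaw": 0,"jaw": -1},
  {"slide": [0,0,-1],"yaw": 0,"jaw": -1},
])

```text
time: 26.15
eef_pos: [0.5922, -0.0174, 0.1062]
ee_rot: [0.683, 0.731, 0.0, -0.0]
ft_force: [0.4, -0.0, -3.0]
opening: 0.0279
```

Call:
carry_out([
  {"slide": [0,0,-1],"yaw": 0,"jaw": -1},
  {"slide": [0,0,-1],"yaw": 0,"jaw": -1},
  {"slide": [0,0,-1],"yaw": 0,"jaw": -1},
])

```text
time: 26.45
eef_pos: [0.5923, -0.0175, 0.1033]
ee_rot: [0.683, 0.731, 0.0, 0.0]
ft_force: [-0.8, -0.2, -0.9]
opening: 0.0279
```

Call:
carry_out([
  {"slide": [0,0,-0.5],"yaw": 0,"jaw": -1},
  {"slide": [0,0,0],"yaw": 0,"jaw": -1},
  {"slide": [0,0,0],"yaw": 0,"jaw": -1},
])

```text
time: 26.75
eef_pos: [0.5923, -0.0175, 0.1029]
ee_rot: [0.683, 0.731, 0.0, 0.0]
ft_force: [-0.7, 0.3, 1.0]
opening: 0.0277
```

Contact confirmed: about 4.5 N on the foam, and Fz rose from -3.5 to +1.0. I release and retreat.

Call:
carry_out([
  {"slide": [0,0,0],"yaw": 0,"jaw": -0.3},
  {"slide": [0,0,0],"yaw": 0,"jaw": -0.1},
  {"slide": [0,0,0],"yaw": 0,"jaw": 0.1},
  {"slide": [0,0,0],"yaw": 0,"jaw": 0.2},
  {"slide": [0,0,0],"yaw": 0,"jaw": 0.3},
])

```text
time: 27.25
eef_pos: [0.5923, -0.0175, 0.1028]
ee_rot: [0.683, 0.731, 0.0, 0.0]
ft_force: [0.4, -0.0, -0.5]
opening: 0.0576
```

Call:
carry_out([
  {"slide": [0,0,0],"yaw": 0,"jaw": 0.3},
  {"slide": [0,0,0],"yaw": 0,"jaw": 0.3},
])

```text
time: 27.45
eef_pos: [0.5922, -0.0175, 0.1027]
ee_rot: [0.683, 0.731, 0.0, 0.0]
ft_force: [-0.3, 0.1, -0.0]
opening: 0.0598
```

Call:
carry_out([
  {"slide": [0,0,10],"yaw": 0,"jaw": 0.3},
  {"slide": [0,0,20],"yaw": 0,"jaw": 0.3},
  {"slide": [0,0,35],"yaw": 0,"jaw": 0.3},
  {"slide": [0,0,45],"yaw": 0,"jaw": 0.3},
  {"slide": [0,0,45],"yaw": 0,"jaw": 0.3},
])

```text
time: 27.95
eef_pos: [0.5917, -0.0176, 0.26]
ee_rot: [0.683, 0.731, -0.0, -0.0]
ft_force: [2.4, -0.7, 0.4]
opening: 0.0594
```

Call:
carry_out([
  {"slide": [-35,-20,0],"yaw": 0,"jaw": 0.3},
  {"slide": [-35,-30,0],"yaw": 0,"jaw": 0.3},
  {"slide": [-35,-30,0],"yaw": 0,"jaw": 0.3},
  {"slide": [-20,-30,0],"yaw": 0,"jaw": 0.3},
  {"slide": [0,-30,0],"yaw": 0,"jaw": 0.3},
])

```text
time: 28.45
eef_pos: [0.4644, -0.1587, 0.2589]
ee_rot: [0.683, 0.73, 0.001, -0.0]
ft_force: [1.6, -0.4, 0.6]
opening: 0.0598
```

Call:
carry_out([
  {"slide": [0,-30,0],"yaw": 0,"jaw": 0.3},
  {"slide": [0,0,0],"yaw": 0,"jaw": 0.3},
  {"slide": [0,0,0],"yaw": 0,"jaw": 0.3},
])

```text
time: 28.75
eef_pos: [0.4671, -0.188, 0.2583]
ee_rot: [0.683, 0.73, 0.0, 0.0]
ft_force: [-0.1, 0.0, -1.0]
opening: 0.0596
```

Run:
```python
from h import *
from rig import arm,vision
s=arm.get_state(); print(s['time'],s['eef_pos'],s['ft_force'])
A=vision.camera('side'); B=vision.camera('top')
a=A['color'][60:260,220:420,::-1]; b=B['color'][110:310,130:330,::-1]
cv2.imwrite('pics/a6.png',cv2.resize(np.hstack([a,b]),(800,400),interpolation=cv2.INTER_CUBIC))
for n,c,o in(('side',A,pickle.load(open('side0.pkl','rb'))),('top',B,pickle.load(open('top0.pkl','rb')))):
    d=cv2.absdiff(c['color'],o['color']).max(2); cv2.imwrite(f'pics/d_{n}.png',(d>40).astype(np.uint8)*255)
```

```text
28.75 [ 0.46707762 -0.1879524   0.25828896] [-0.08822971  0.03864594 -1.03433794]
```

View pics/a6.png

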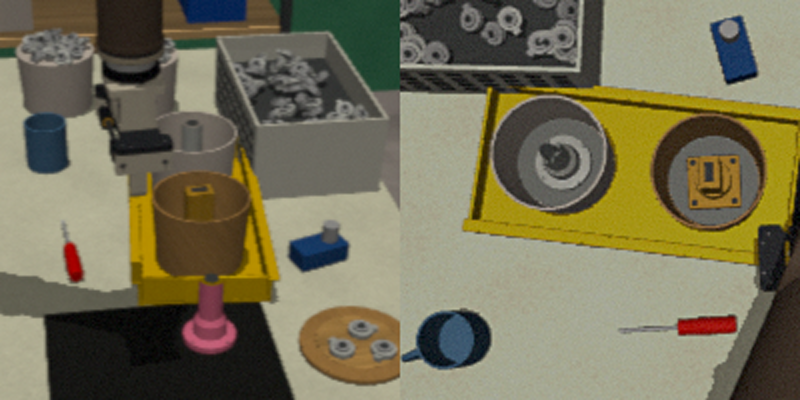

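View pics/d_side.png

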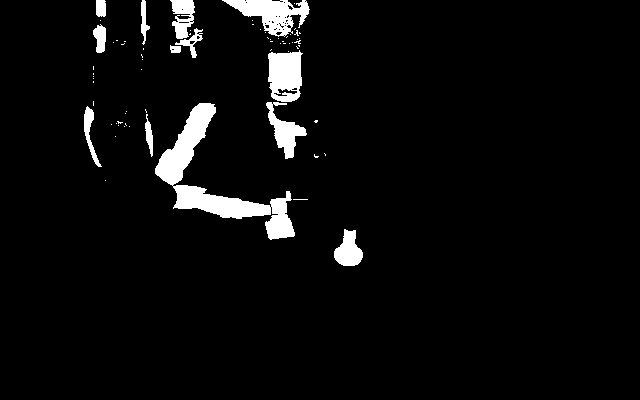

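Both castings stand upright on the foam: silver in the white tub (top crop 563,160), brass in the brown tub (712,180). The difference image shows only the arm, its shadow and the two castings changed. I hand the job in.

Run:
```python
from rig import ticket
print(ticket.job_done())
```

```text
the job is handed in; nothing more can be done
None
```

I packed both castings: the silver one is in the white tub and the brass one is in the brown tub, and I handed the job in at about 29 s. I gripped each by the neck and lowered it at 1 mm per row until the wrist force showed contact. Silver reached about 7 N on the foam and brass about 4.5 N, and then I released each one.

- **Placement:** my last pictures show both castings upright and near the centre of their tubs. This was judged by eye; I did not re-measure final positions or angles.
- **Robot:** after release and retreat the wrist force was within 1.1 N, which is noise level, and the gripper was clear of everything.
- **Other objects:** comparing side pictures before and after, only the arm, its shadow and the two castings changed. The mug, tool, gauge block, bottle and pink look-alike stayed put.
- **Disagreements:** the two camera views differed by up to about 4 mm on the castings, and pose readings varied 2–3 mm after quick moves, up to about 9 mm once during the first descent. My first three move calls were refused because they left out `yaw`, so nothing moved until I added it. No check failed.

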